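# Slide the topping tub into its bay

### The job

Push the lidded steel tub lengthwise through the narrow gap between the two squat posts, all the way into the bay until its leading end sits squarely against the stop bar. Slide it flat along the counter: do not lift or tip it, and leave the other things on the counter where they stand.

Things in the scene. Friction and masses are not known exactly. Their poses are not given: they have to be found in the camera images.
- tub: closed rectangular steel tub with flush lid, a solid block 130 long (its x) x 95 wide (its y) x 52 high, about 0.6 kg (0.5 to 0.8), loose on the counter. Origin at the centre of its underside, z up. It starts outside the bay on the bay's -x side, both ends alike. Its x axis starts within 0.3 rad of the bay's x axis.
- bay: bay fixed to the counter, immovable. Origin on the counter midway between its two posts; x is the direction in which the tub is pushed in, y across the gap, z up. Round steel posts, 32 in diameter, 50 high, stand at x = 0, y = +67.5 and -67.5: a gap of 103. Behind them low side rails (20 high, inner faces 125 apart) run to the stop bar.
- stop (a point): middle of the stop bar's near face, on the counter, at x = 150, y = 0 in the bay's frame. The bar is 30 high, 145 wide. With the tub home its origin is 65 short of this point (bay x = 85) and its trailing end 20 past the post centres.
- bowl: small open steel bowl, rim 100 across, 42 high; origin under its centre. Not part of the job.
- jar: squat glass jar with steel lid, 66 across, 52 high; origin under its centre. Not part of the job.
- mill: turned dark-wood pepper mill, 54 across, 155 high; origin under its centre. Not part of the job.
- shaker: plain aluminium can, 52 across, 95 high; origin under its centre. Not part of the job.
- oil: green glass oil bottle, 60 across, 190 high; origin under its centre. Not part of the job.
- spoon: wooden spoon lying flat, 220 long, about 15 to 25 high; origin under its middle, x along it. Not part of the job.
- cutter: pizza wheel lying flat, about 210 long, 22 high, black handle towards its -x; origin underneath, near the inner end of the handle. Not part of the job.
There are look-alikes about, which are no part of the job. Leave any orange look-alike of the bay alone.

How it is judged (in metres and radians):
On the way:
1. the tub passes between the two posts: its middle is within 30 mm of the line between the posts, between them, lengthwise (x of tub in the frame of bay between -0.03 and 0.03 m and y of tub in the frame of bay between -0.012 and 0.012 m and angle between the x axis of tub and the x axis of bay, either way round below 0.3 rad and height (world z) of tub below 0.008 m), for 0.1 s.
At the end, for the whole second after the job is handed in: the tub lies flat and still in the bay, wholly past the posts, its leading end within 6 mm of the stop bar, within 16 mm of the bay's centre line and within 0.08 rad of square (x of tub in the frame of bay between 0.079 and 0.09 m and y of tub in the frame of bay between -0.016 and 0.016 m and angle between the x axis of tub and the x axis of bay, either way round below 0.08 rad and height (world z) of tub below 0.004 m and angle between tub's own z axis and vertical below 0.03 rad and linear speed of tub below 0.01 m/s); the robot touches nothing.
It fails at once if the tub is lifted or tipped (more than 12 mm or 0.15 rad) (height (world z) of tub above 0.012 m or angle between tub's own z axis and vertical above 0.15 rad).
It fails at once if a bystander is shifted more than 20 mm (distance of any of bowl, jar, mill, shaker, oil, spoon, cutter from where it was at the start of the episode above 0.02 m).
It also fails if it takes over 64 s, if anything falls off the work surface, if the arm or the gripper's body presses on something with over 40 N, if the wrist force passes 120 N, or if a joint passes its speed limit or range.

### The arm

A 6-joint arm with a two-finger parallel gripper is mounted at the origin on the work surface. World frame = base frame: x ahead of the robot, y to its left, z up, the work surface at z = 0. Lengths are in mm, angles in rad, forces in N, time in s.
With the tool pointing down it reaches from about 275 to 825 mm from the base axis. Payload 5.2 kg.
Tool frame: the origin (TCP) lies at the very end of the fingers, on their centre line; the grasp point (between the pads) lies 19 mm behind it; z points along the fingers, y is the direction in which the jaws open and shut (so a half turn about z gives the same grasp; the last joint's range is limited). The gripper opens to 93 mm and grips with 3 to 60 N. Pads are 15 mm wide; open, the fingers measure 128 mm over their backs; the gripper's body (75 mm by 188 mm) begins 65 mm behind the grasp point.
Start: joints at [1.004, 0.259, 1.535, -0, 1.348, -0.203], TCP at [195.684, 514.016, 218.653] pointing down, gripper open.
Joint ranges: [-3.14, 3.14], [-0.91, 2.08], [0.19, 2.58], [-1.22, 4.36], [0.22, 2.71], [-3.12, 3.12]. Speed limits (rad/s): [2.57, 2.57, 3.14, 3.14, 3.14, 3.14].

### API

Orientations are given as [roll, pitch, yaw] about the fixed x, y, z axes, in that order (R = Rz(yaw) Ry(pitch) Rx(roll)).
In Python, from bench import robot gives the robot as it stands. The module is installed in compiled form; this text tells all that it offers. Calls block until the motion is done:
- robot.move_ptp(position, orientation): joint-space move of the TCP to a pose.
- robot.move_linear(position, ori=None, speed=150, f_stop=None): straight line of the TCP; ori=None keeps the orientation; speed is the mean speed in mm/s. With f_stop (N) it stops when the force on the tool has changed by that much, and returns True; else False.
- robot.move_j(angles): joint-space move.
- robot.move_gripper(opening): opening from 0.0 (shut) to 1.0 (fully open); the grip force is fixed at half the most; returns when the fingers have stopped.
- robot.sleep(seconds).
- robot.inverse_kinematics(position, orientation): joint angles nearest the present ones, or None.
- robot.get_image(name): name is "side" or "top"; returns a dict with "img" (420x560x3 uint8, blue, green, red), "fovy" (degrees; the focal length in pixels is half the picture's height over the tangent of half this angle, whatever the lens; pixels are square), "cx", "cy" (the principal point, pixels), "k1" (the pictures are not rectified: a ray, as slopes to the right and down, at radius r is drawn at 1 + k1 r^2 times it, then the intrinsics apply), "eye" and "orientation" of the camera in the world. Camera axes: x right, y down, z forward; pixel columns grow to the right and rows downward; lengths in mm; the calibration is good to about 2 mm. A picture is of the moment at which its call begins. There is no depth.
A pose or a line that the arm cannot do raises robot.MotionError and nothing moves.
- robot.hand_in(): hands the job in, once; it reports no verdict.
Readings, each from a call of its own:
- robot.current_t(): time.
- robot.current_qpos(): joint angles.
- robot.current_joint_vel(): joint speeds.
- robot.current_joint_efforts(): joint torques, N m.
- robot.current_tcp_pos(): TCP position.
- robot.current_eef_rot(): TCP orientation.
- robot.current_contact_force(): force on the tool from outside, world axes, zero at the start.
- robot.current_ft_torque(): the same for the moment, N m.
- robot.current_gripper_width(): opening from 0.0 (shut) to 1.0 (fully open).
Only numpy, scipy, OpenCV 4.12 (cv2) and the standard library are available. Lean on these libraries where they do the work, as an engineer would, in place of code of your own. Each camera call takes 0.05 s, during which the arm holds its last target.

## Working session

There is one attempt and no reset: what is moved stays moved. The work goes in short steps, each a Python script; the robot and the scene stay as the last script left them, time stands still between calls to the robot, and variables do not carry over. Pictures are saved under pics/ and viewed, and the job is handed in when it is done.

```bash
mkdir -p pics; ls; python3 - <<'E'
from bench import robot
import cv2
for n in("side","top"):
    d=robot.get_image(n); cv2.imwrite(f"pics/{n}0.png",d["img"]); print(n,{k:v for k,v in d.items() if k!="img"})
print(robot.current_t(),robot.current_eef_rot())
E
```

```text
pics
side {'fovy': 49.811543139728236, 'cx': 270.243312389334, 'cy': 208.84932572146724, 'k1': 4.6017840058786175e-05, 'eye': array([ 497.39260883, -645.88499861,  866.81975256]), 'orientation': array([-2.45868248, -0.00821846,  0.02773205])}
top {'fovy': 46.07126768894424, 'cx': 274.54043516606333, 'cy': 213.81734105987346, 'k1': -0.15339067007974597, 'eye': array([ 274.83385602,    4.94044882, 1307.04671884]), 'orientation': array([-2.9544515 ,  0.02005028, -1.57602124])}
0.1 [-3.14000086e+00 -3.47562949e-04  2.77783490e+00]
```

View pics/top0.png

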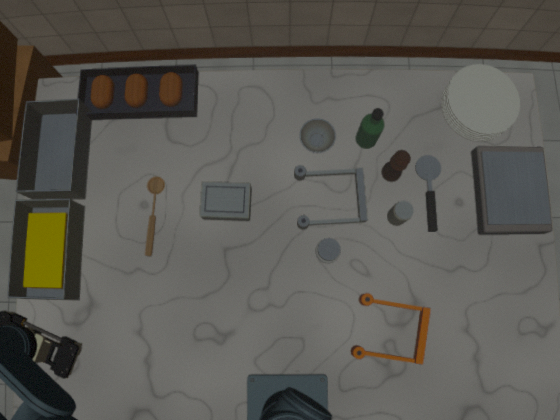

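View pics/side0.png

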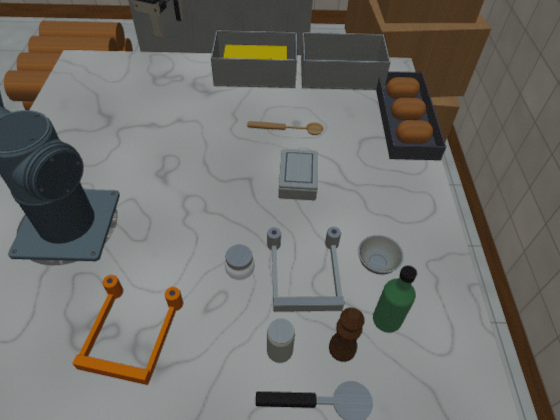

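The tub is the grey lidded block at top (226,201). Possible mix-ups are the big grey block at (512,190), the yellow block at (45,250) and the open tray at (55,150). The bay is the grey one, with posts at (300,172) and (303,222) and its bar at (363,195). The orange bay at (395,330) is the decoy. Next I'll measure both and check them in a crop.

```bash
cat > h.py <<'E'
import numpy as np, cv2
from scipy.spatial.transform import Rotation as R
from scipy.optimize import least_squares
def proj(d,P):
    P=np.atleast_2d(P); c=(P-d["eye"])@R.from_euler("xyz",d["orientation"]).as_matrix()
    s=c[:,:2]/c[:,2:]; r2=(s**2).sum(1,keepdims=True); s=s*(1+d["k1"]*r2)
    f=210/np.tan(np.radians(d["fovy"])/2)
    return s*f+[d["cx"],d["cy"]]
def unproj(d,p,z):
    f=lambda q:(proj(d,[q[0],q[1],z])[0]-p)
    return least_squares(f,[450,0]).x
def pose(P,q):
    x,y,a=q; P=np.asarray(P,float); c,s=np.cos(a),np.sin(a)
    return np.c_[x+c*P[:,0]-s*P[:,1],y+s*P[:,0]+c*P[:,1],P[:,2]]
def rect(x0,x1,y0,y1,z): return [[x0,y0,z],[x1,y0,z],[x1,y1,z],[x0,y1,z]]
def circ(x,y,r,z): return [[x+r*np.cos(t),y+r*np.sin(t),z] for t in np.linspace(0,6.28,40)]
TUB=[rect(-65,65,-47.5,47.5,52),rect(-65,65,-47.5,47.5,0)]
BAY=[circ(0,67.5,16,50),circ(0,-67.5,16,50),circ(0,67.5,16,0),circ(0,-67.5,16,0),[[150,-72.5,30],[150,72.5,30]],[[150,-62.5,0],[150,62.5,0]],[[20,62.5,20],[150,62.5,20]],[[20,-62.5,20],[150,-62.5,20]]]
def draw(d,items,box,s,fn):
    x0,y0,x1,y1=box
    im=cv2.resize(d["img"][y0:y1,x0:x1],None,fx=s,fy=s,interpolation=cv2.INTER_CUBIC)
    im=cv2.convertScaleAbs(im,alpha=1.4,beta=10)
    for M,q,col in items:
        for poly in M:
            p=(proj(d,pose(poly,q))-[x0,y0]+.5)*s-.5
            cv2.polylines(im,[np.round(p*8).astype(np.int32)],len(poly)>2,col,1,cv2.LINE_AA,3)
    cv2.imwrite(fn,im)
E
python3 - <<'E'
from bench import robot
from h import *
t=robot.get_image("top"); s=robot.get_image("side")
for n,p,z in (("tub",(226,198),52),("post+",(300,171),50),("post-",(303,220),50),("bar",(362,195),30),("decoybar",(421,336),30)): print(n,unproj(t,p,z))
for n,p,z in (("tub",(299,167),52),("post",(274,232),50),("post",(334,232),50),("bar",(308,298),30)): print(n,unproj(s,p,z))
draw(t,[],(190,150,390,250),4,"pics/c1.png"); draw(s,[],(250,140,370,320),3.3,"pics/c2.png")
E
```

```text
tub [555.85874503 155.46831784]
post+ [627.2903049  -38.81007392]
post- [496.12234181 -44.54165392]
bar [ 565.5881832 -203.2519719]
decoybar [ 195.31187799 -343.8120431 ]
tub [554.18279993 154.93534617]
post [495.92019539 -47.85390239]
post [630.15943472 -43.32203196]
bar [ 569.57455028 -198.83927261]
```

View pics/c1.png

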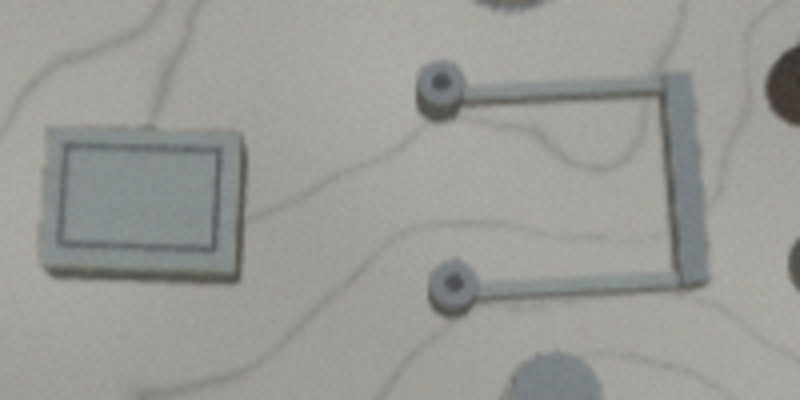

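View pics/c2.png

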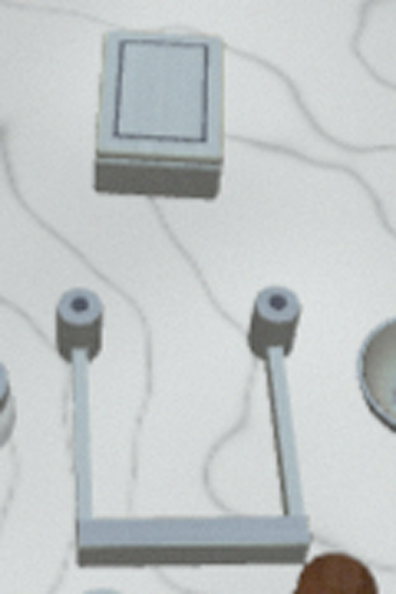

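```bash
cat > fit.py <<'E'
from bench import robot
from h import *
t=robot.get_image("top"); s=robot.get_image("side")
T=lambda u,v:np.array([190+(u+.5)/4-.5,150+(v+.5)/4-.5]); S=lambda u,v:np.array([250+(u+.5)/3.3-.5,140+(v+.5)/3.3-.5])
def fit(obs,q0):
    def f(q): return np.ravel([proj(c,pose([P],q))[0]-p for c,P,p in obs])
    r=least_squares(f,q0,loss="soft_l1"); print(r.x,np.round(r.fun.reshape(-1,2),1).tolist()); return r.x
bt=[(t,[0,67.5,50],T(441,84)),(t,[0,-67.5,50],T(454,283)),(t,[150,72.5,30],T(668,73)),(t,[150,-72.5,30],T(681,284))]
bs=[(s,[0,-67.5,50],S(80,304)),(s,[0,67.5,50],S(277,302)),(s,[150,-72.5,30],S(79,519)),(s,[150,72.5,30],S(306,517))]
q0=[563,-43,-1.57]
fit(bt,q0);fit(bs,q0);B=fit(bt+bs,q0)
tt=[(t,[-65,47.5,52],T(48,127)),(t,[65,47.5,52],T(243,133)),(t,[65,-47.5,52],T(237,270)),(t,[-65,-47.5,52],T(42,267))]
ts=[(s,[-65,-47.5,52],S(108,32)),(s,[-65,47.5,52],S(222,38)),(s,[65,47.5,52],S(220,160)),(s,[65,-47.5,52],S(97,155))]
q0=[555,155,-1.57]
fit(tt,q0);fit(ts,q0);U=fit(tt+ts,q0)
it=[(BAY,B,(0,0,255)),(TUB,U,(0,200,0))]
draw(t,it,(190,150,390,250),4,"pics/d1.png"); draw(s,it,(250,140,370,320),3.3,"pics/d2.png")
E
python3 fit.py
```

```text
[562.14376339 -42.44160658  -1.53076663] [[0.5, -0.5], [0.1, 0.2], [-0.9, -0.1], [0.1, 0.3]]
[562.61211591 -45.07090742  -1.52413025] [[-0.2, 0.4], [0.3, 0.3], [-0.8, -0.2], [0.6, -0.5]]
[562.47572941 -43.94009638  -1.52781119] [[1.0, -0.6], [0.8, 0.0], [-0.4, -0.3], [0.7, 0.0], [-0.3, -0.1], [0.2, 0.0], [-1.1, -0.8], [0.3, -0.9]]
[552.46338347 157.67358442  -1.60258776] [[-0.1, -0.2], [0.2, -0.8], [0.4, 0.6], [-0.6, 0.2]]
[553.26692432 150.99642694  -1.61099862] [[-1.3, -0.1], [0.7, -0.0], [1.3, 0.4], [-0.8, -0.3]]
[552.76429839 155.46102343  -1.60684773] [[0.8, -0.4], [1.2, -0.8], [1.2, 0.6], [0.1, -0.0], [-1.5, -1.3], [0.4, -1.3], [1.1, -1.1], [-0.8, -1.6]]
```

View pics/d1.png

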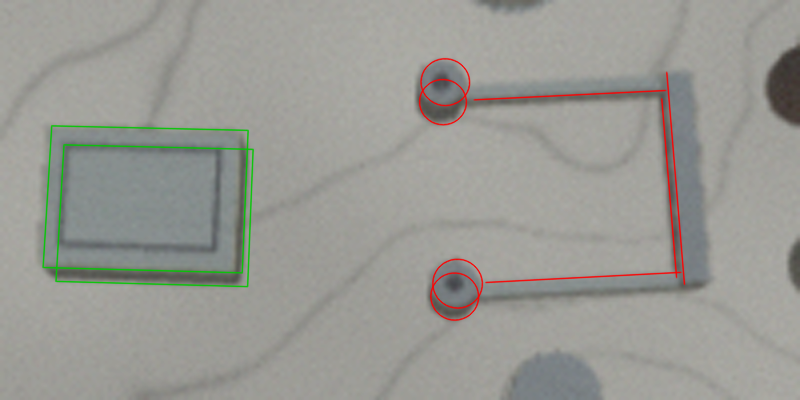

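View pics/d2.png

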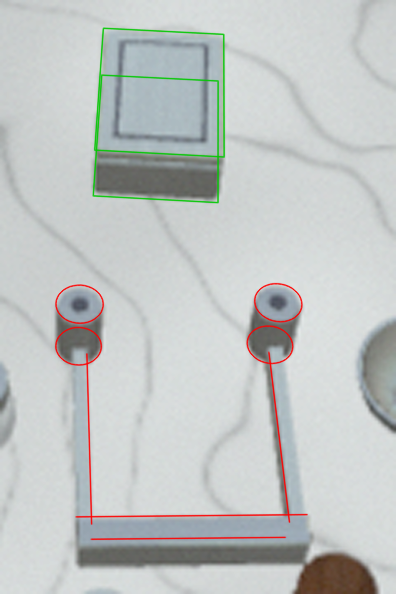

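Both fits agree to 2–3 mm. In the bay's frame the tub sits at x≈-200, y≈-1, with a yaw error of -0.077. I'll push with half-open fingers (about 82 mm wide), which gives a stable two-point contact. I'm going to a spot behind the tub now.

```bash
cat >> h.py <<'E'
B=np.array([562.4,-43.7,-1.528]); U0=np.array([552.8,156,-1.605])
def world(bx,by,da=0):  # bay-> world xy, yaw
    p=pose([[bx,by,0]],B)[0]; return p[0],p[1],B[2]+da
def inbay(U):
    c,s=np.cos(B[2]),np.sin(B[2]); d=np.array(U[:2])-B[:2]
    return np.array([c*d[0]+s*d[1],-s*d[0]+c*d[1],U[2]-B[2]])
E
python3 - <<'E'
from bench import robot
from h import *
print(inbay(U0))
p=pose([[-65-7.5-22,0,0]],U0)[0]; print(p)
for yaw in (U0[2],U0[2]+np.pi): print(yaw,robot.inverse_kinematics([p[0],p[1],150],[np.pi,0,yaw]),robot.inverse_kinematics([*world(15,0)[:2],8],[np.pi,0,yaw]))
E
```

```text
[-1.99927869e+02 -1.04739215e+00 -7.70000000e-02]
[556.03161693 250.44472803   0.        ]
-1.605 [ 0.24049412  0.41542916  1.4823101   0.          1.2438534  -2.86689486] [-3.00855413e-01  5.09297848e-01  1.73744306e+00 -4.44089210e-16
  8.94851744e-01  2.87494091e+00]
1.5365926535897931 [ 2.40494117e-01  4.15429157e-01  1.48231010e+00 -4.44089210e-16
  1.24385340e+00  2.74697791e-01] [-3.00855413e-01  5.09297848e-01  1.73744306e+00 -4.44089210e-16
  8.94851744e-01 -2.66651740e-01]
```

```bash
python3 - <<'E'
from bench import robot
from h import *
p=pose([[-65-7.5-22,0,0]],U0)[0]; ori=[np.pi,0,U0[2]+np.pi]
robot.move_gripper(0.5)
robot.move_ptp([p[0],p[1],150],ori)
robot.move_linear([p[0],p[1],8],speed=120)
robot.sleep(.2); print(robot.current_tcp_pos(),robot.current_contact_force(),robot.current_gripper_width())
q=pose([[-65-7.5+4,0,0]],U0)[0]
print(robot.move_linear([q[0],q[1],8],speed=20,f_stop=1.5))
tp=robot.current_tcp_pos();print(tp,robot.current_contact_force(),robot.current_t(), inbay([*tp[:2],0]))
t=robot.get_image("top"); s=robot.get_image("side")
it=[(BAY,B,(0,0,255)),(TUB[:1],U0,(0,200,0))]
draw(t,it,(130,150,390,250),3,"pics/e1.png"); draw(s,it,(230,50,370,320),2.2,"pics/e2.png")
E
```

```text
[556.46891351 250.55714812   8.6884801 ] [-0.32600515  0.03582677  0.04197807] 0.5026832037081101
True
[555.0010547  233.45094679   7.50642749] [0.6634422  0.27780034 0.18511442] 5.2333 [-277.21373204    4.46525153    1.528     ]
```

View pics/e1.png

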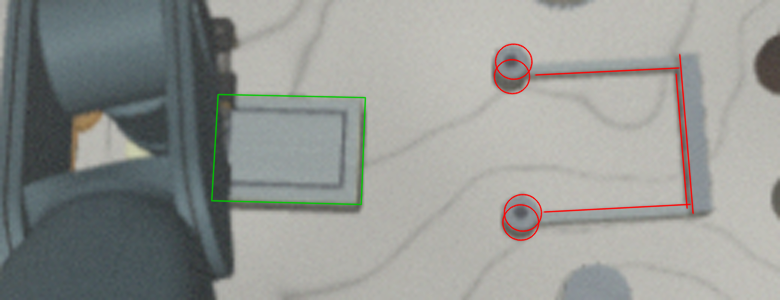

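View pics/e2.png

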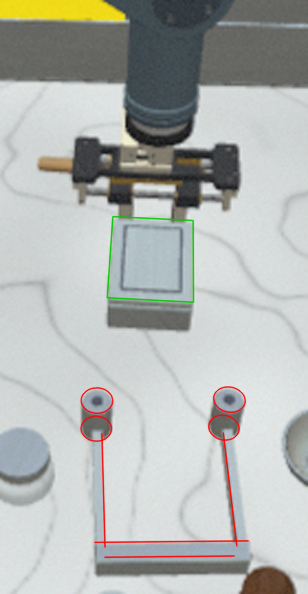

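```bash
cat >> h.py <<'E'
D=72.5
def push(robot,cx,cy,da,speed=40):
    "pusher pose such that tub centre is at bay cx,cy, yaw da"
    x,y,a=world(cx-D*np.cos(da),cy-D*np.sin(da),da)
    return robot.move_linear([x,y,8],[np.pi,0,a+np.pi],speed=speed)
E
python3 - <<'E'
from bench import robot
from h import *
push(robot,-196,-1,-.077,25)
print(robot.current_contact_force())
for f in np.linspace(.2,1,5):
    push(robot,-196+56*f,-1+1*f,-.077*(1-f),40)
print(robot.current_tcp_pos(),robot.current_contact_force(),robot.current_t())
t=robot.get_image("top"); s=robot.get_image("side")
U=world(-140,0,0); print(U)
it=[(BAY,B,(0,0,255)),(TUB[:1],U,(0,200,0))]
draw(t,it,(190,150,390,250),4,"pics/f1.png"); draw(s,it,(250,140,370,320),3.3,"pics/f2.png")
E
```

```text
[-0.584635   -0.7844533  -0.05615226]
[553.33982423 167.92761332   8.00774515] [ 0.20004609  0.63127282 -0.37206627] 8.0167
(np.float64(556.4103430078119), np.float64(96.17181277554077), np.float64(-1.528))
```

View pics/f1.png

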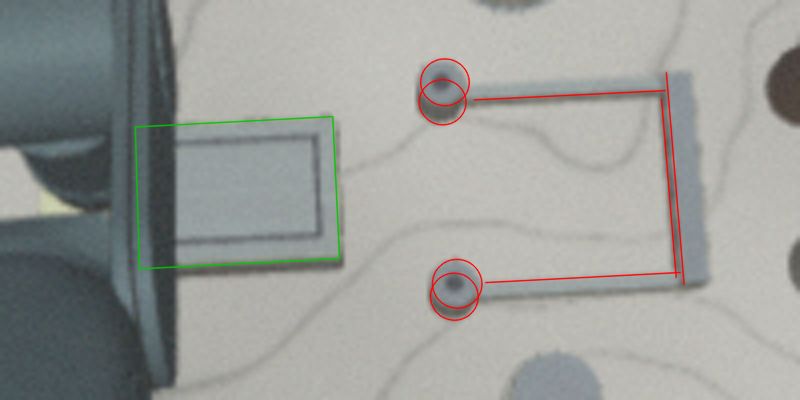

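View pics/f2.png

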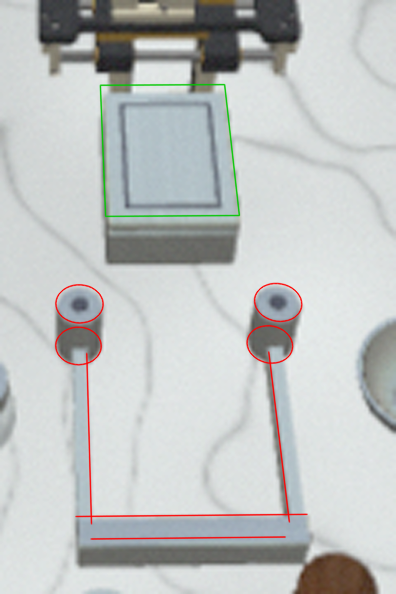

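```bash
python3 - <<'E'
from bench import robot
from h import *
push(robot,-84,0,0,40)
print(robot.current_tcp_pos(),robot.current_contact_force(),robot.current_t())
t=robot.get_image("top"); s=robot.get_image("side")
U=world(-84,0,0)
it=[(BAY,B,(0,0,255)),(TUB[:1],U,(0,200,0))]
draw(t,it,(240,150,390,250),5,"pics/g1.png"); draw(s,it,(250,190,370,320),4.5,"pics/g2.png")
E
```

```text
[555.71946321 112.50702124   7.99631609] [-0.58904907  1.01953026 -0.0312993 ] 9.6667
```

View pics/g1.png

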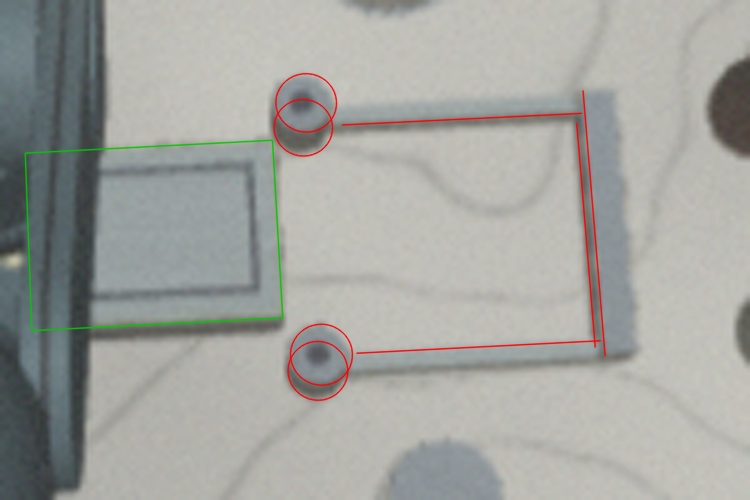

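View pics/g2.png

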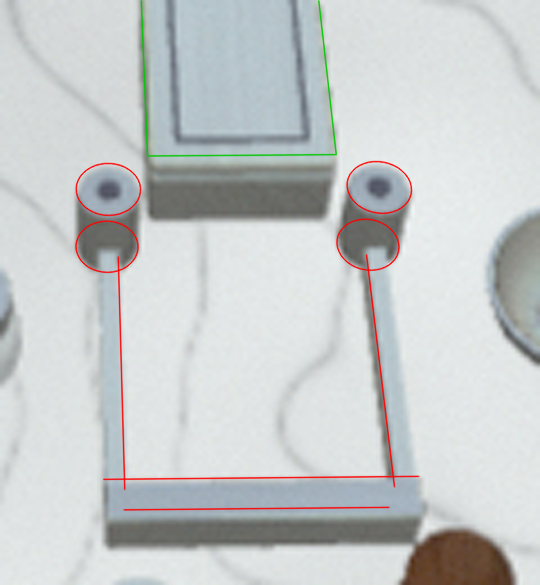

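The tub is centred to about 1 mm, with about 4 mm of clearance each side. I'll push it through the gap with a force guard.

```bash
python3 - <<'E'
from bench import robot
from h import *
for cx in (-60,-40,-20,0,15,30,50,68):
    x,y,a=world(cx-D,0)
    r=robot.move_linear([x,y,8],[np.pi,0,a+np.pi],speed=30,f_stop=12)
    print(cx,r,robot.current_tcp_pos().round(1),robot.current_contact_force().round(1),robot.current_t())
    if r: break
t=robot.get_image("top"); s=robot.get_image("side")
U=world(cx,0,0)
it=[(BAY,B,(0,0,255)),(TUB[:1],U,(0,200,0))]
draw(t,it,(240,150,390,250),5,"pics/i1.png"); draw(s,it,(250,190,370,320),4.5,"pics/i2.png")
E
```

```text
-60 False [556.8  88.2   8. ] [ 0.2 -0.5 -0.2] 10.7167
-40 False [557.7  68.1   8. ] [ 0.3 -1.1  0.3] 11.5333
-20 False [558.5  48.1   8. ] [ 0.4 -0.5  0.3] 12.35
0 False [559.4  28.1   8. ] [-0.3 -1.  -1. ] 13.1667
15 False [560.   13.1   8. ] [-0.8  0.5  0.6] 13.8167
30 False [560.6  -1.9   8. ] [-0.3 -0.2  0.4] 14.4667
50 False [561.5 -21.9   8. ] [-0.   0.2  0.5] 15.2833
68 False [562.3 -39.9   8. ] [ 0.1 -0.6 -0.4] 16.0333
```

View pics/i1.png

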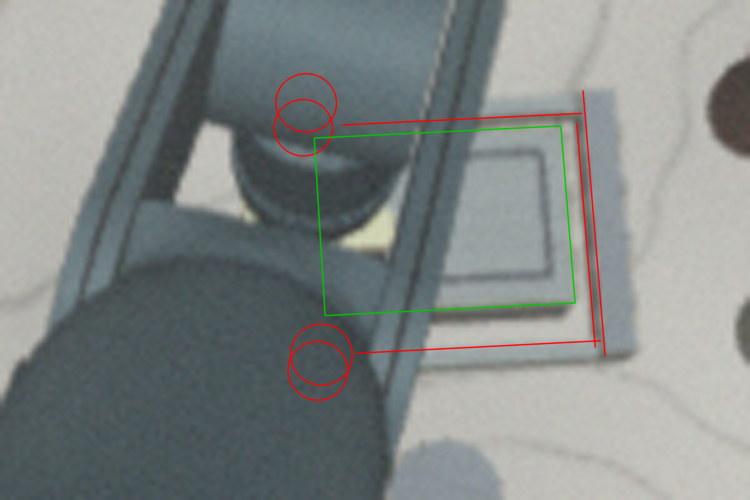

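View pics/i2.png

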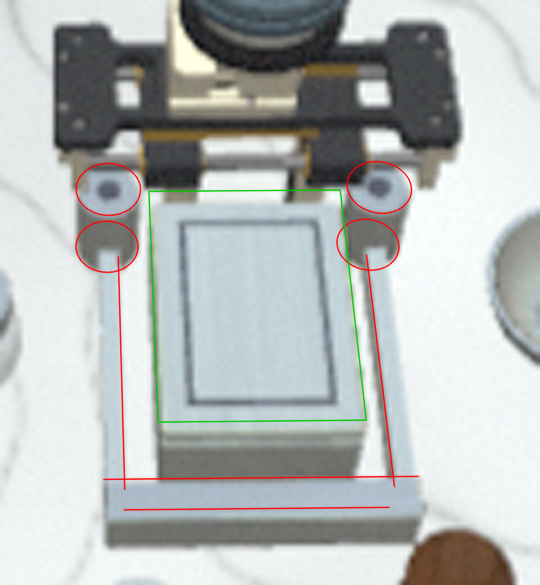

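Through the gap, square and centred. Now I'll push slowly onto the stop bar and detect contact by force.

```bash
python3 - <<'E'
from bench import robot
from h import *
x,y,a=world(98-D,0)
r=robot.move_linear([x,y,8],[np.pi,0,a+np.pi],speed=12,f_stop=10)
tp=robot.current_tcp_pos()
print(r,inbay([*tp[:2],0])+[D,0,0],robot.current_contact_force().round(1),robot.current_t())
t=robot.get_image("top"); s=robot.get_image("side")
U=world(85,0,0)
it=[(BAY,B,(0,0,255)),(TUB[:1],U,(0,200,0))]
draw(t,it,(240,150,390,250),5,"pics/j1.png"); draw(s,it,(250,190,370,320),4.5,"pics/j2.png")
E
```

```text
True [80.89162936 -0.48195601  1.528     ] [ 0.1  0.4 -0.5] 17.4167
```

View pics/j1.png

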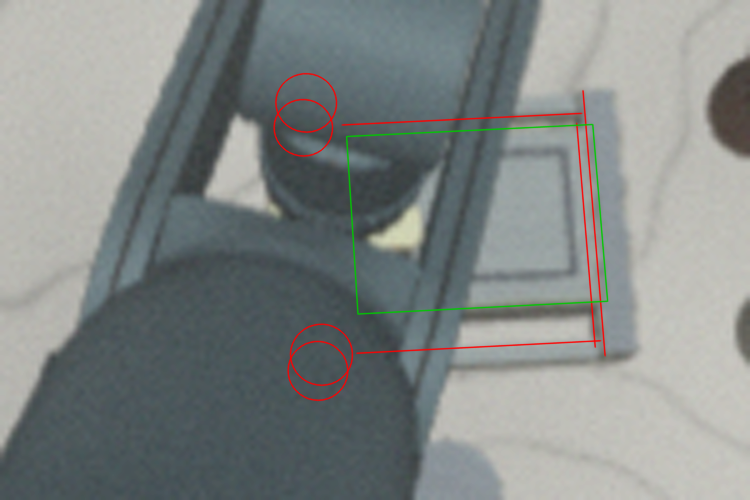

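View pics/j2.png

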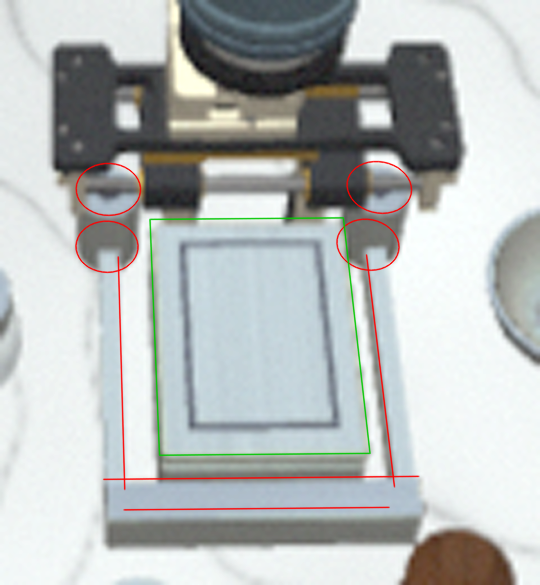

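```bash
python3 - <<'E'
from bench import robot
from h import *
x,y,a=world(98-D,0)
for fs in (10,14,18):
    r=robot.move_linear([x,y,8],[np.pi,0,a+np.pi],speed=12,f_stop=fs)
    tp=robot.current_tcp_pos()
    print(r,inbay([*tp[:2],0])+[D,0,0],robot.current_contact_force().round(1),robot.current_eef_rot()[2]-np.pi-B[2],robot.current_t())
    robot.sleep(.3); tp=robot.current_tcp_pos();print(inbay([*tp[:2],0])+[D,0,0],robot.current_contact_force().round(1))
E
```

```text
True [80.7614716  -1.45928674  1.528     ] [ 0.2  0.4 -0.2] -0.00025129648054167397 18.075
[80.62561048 -1.87995213  1.528     ] [-0.8 -0.1 -0.5]
True [80.64196836 -2.5474741   1.528     ] [-0.2  0.6  0.3] -0.00015467375011080087 18.925
[80.51522818 -2.96569426  1.528     ] [0.2 1.  0.1]
True [80.4737253  -3.45526584  1.528     ] [ 0.2 -0.4  0.2] 8.878976921011805e-05 19.8417
[80.44829062 -3.85418191  1.528     ] [ 0.7  0.3 -0.1]
```

The stop is firm at an effective finger half-depth of about 77-65=12 mm, which also fits the first touch at -277. So the tub should be home. I'll back straight out, lift, and look.

```bash
python3 - <<'E'
from bench import robot
from h import *
tp=robot.current_tcp_pos(); b=inbay([*tp[:2],0])
x,y,a=world(b[0]-10,b[1]+2); robot.move_linear([x,y,8],speed=40)
x,y,a=world(-90,0); robot.move_linear([x,y,8],speed=120)
robot.move_linear([x,y,200],speed=150)
robot.move_ptp([200,480,250],[np.pi,0,2.778])
print(robot.current_contact_force(),robot.current_t())
t=robot.get_image("top"); s=robot.get_image("side")
cv2.imwrite("pics/top1.png",t["img"])
U=world(85,0,0)
it=[(BAY,B,(0,0,255)),(TUB[:1],U,(0,200,0))]
draw(t,[],(270,150,390,250),6,"pics/k1.png"); draw(s,[],(250,190,370,320),4.5,"pics/k2.png")
draw(t,it,(270,150,390,250),6,"pics/k3.png")
E
```

```text
[ 0.05235009 -0.43765808  0.06884855] 24.9
```

View pics/k1.png

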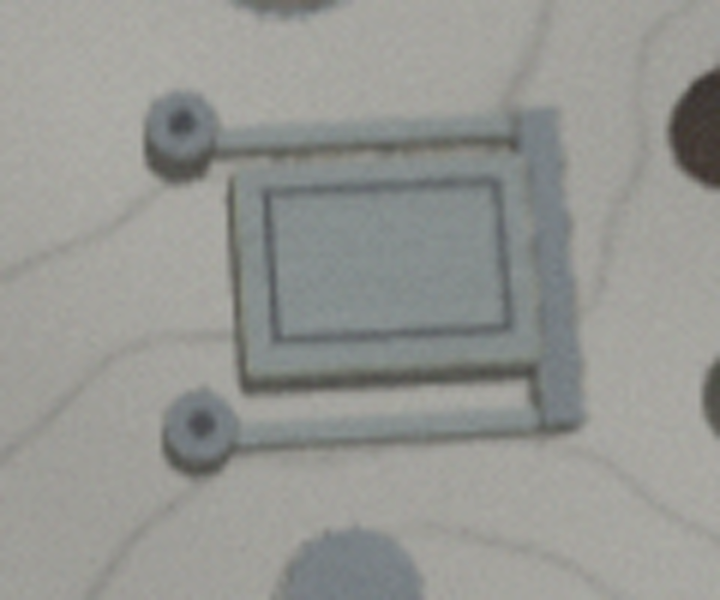

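View pics/k2.png

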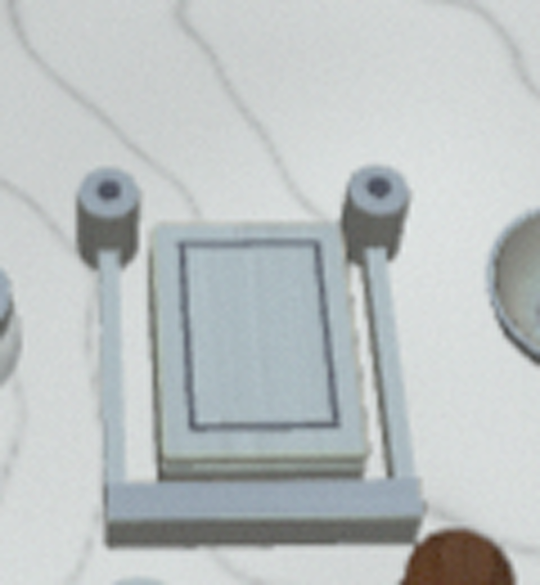

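View pics/k3.png

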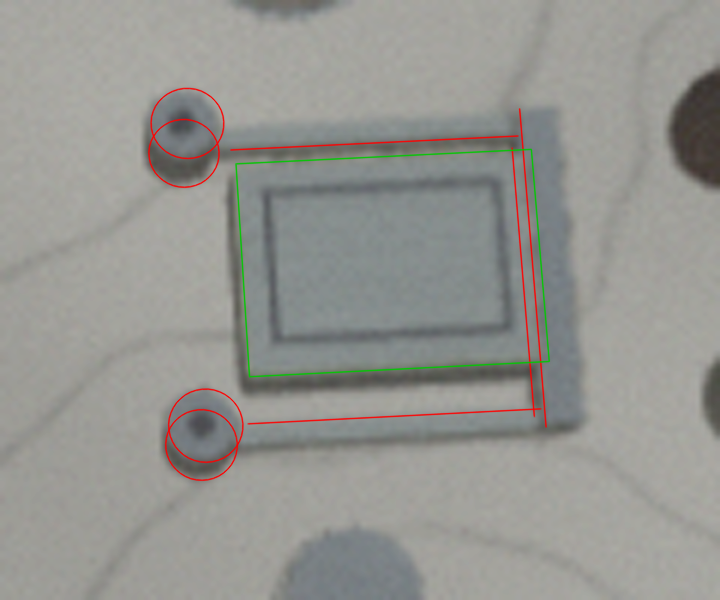

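View pics/top1.png

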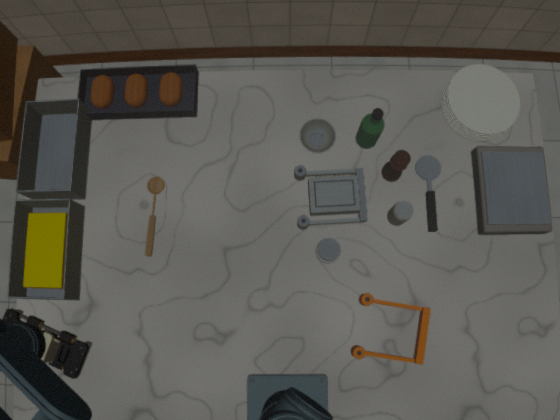

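The tub is home: no counter shows between its leading end and the bar, and its trailing edge is within about 1–2 mm of the model at bay x=85. The yaw difference from the posts' line is about 0.01 rad. The bystanders look unmoved, so I'm handing in.

```bash
python3 - <<'E'
from bench import robot
robot.hand_in(); print(robot.current_t())
E
```

```text
the job is handed in; nothing more can be done
the job is handed in; nothing more can be done
```

I slid the tub flat between the grey bay's posts and up against the stop bar, then backed the arm clear and handed in at about 25 s. I pushed it with the half-open fingers as a two-point pusher and took out its initial yaw error of about 0.08 rad on the way.

**Last checks:**
- **Position:** in both cameras the tub's trailing edge is within about 1–2 mm of where it should be with the tub home. No counter shows between its leading end and the bar.
- **Alignment:** it is about 0.01 rad off square and about 1 mm off the bay's centre line, by eye against the overlay.
- **Bystanders:** none looks moved in the before and after top views; I did not measure each one.

**What disagreed:**
- **Contact point:** contact with the bar came about 4 mm earlier than my model predicted. I put this down to the fingers being about 12 mm deep from the tool centre rather than the 7.5 mm I assumed, which also fits the first touch on the tub.
- **Drift:** the fingers crept about 3 mm sideways during the last presses against the bar. The tub itself shows no matching shift.
- **Force readings:** after each stop the force read close to zero, so the contact rests on the force-triggered stops and the pictures.

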